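# Lock a clamp ring over a sprung lens

### The job

Clamp the lens for drilling: fit the clamp ring into the round head of the lens holder with its two lugs through the two gaps, press it down gently against the sprung lens without cracking it, turn it clockwise about a quarter turn until it clicks locked, and let go. Leave the jar, the tray and the screwdriver alone.

Things in the scene. Friction and masses are not known exactly. Their poses are not given: they have to be found in the camera images.
- ring_grip (a point): Loose clamp ring, dark steel, 42 mm diameter, 14 mm high, open middle, about 120 g, with a flat black upright grip on a bridge across it. This point: on its axis, mid-grip, 40 mm above its flat underside (z up). Grip 34 mm long along x, 12 mm thick along y, from 20 to 56 mm above the underside. A half turn about z gives the same part.
- ring_lug (a point): Middle of one of the ring's two lugs, at the level of its underside, 25 mm from the axis in its +x direction; the other is opposite. Lugs reach to 28 mm from the axis, are 10 mm wide and 4 mm high, at the very bottom.
- stand: Fixed aluminium lens holder. Origin on its vertical axis at bench level. Foot 120 x 100 mm, handwheel at -y (to 82 mm), column, and on the same axis a round head 74 mm in diameter, 40 mm high: a bayonet socket open at the top, bore 46.4 mm in diameter. The column's height setting is NOT measured and differs each time: the head's top is 88 to 128 mm above the bench.
- stand_gap (a point): Bench-level point under one of the two gaps in the head's lip, 25 mm from the axis along +x of stand; the other gap is opposite. They are 14 mm wide and let the lugs in. Below the lip the channel is 61 mm in diameter. Pressed down, the ring turns only clockwise seen from above. Over 35 N in all between ring and holder cracks the lens.
- stand_lens (a point): Bench-level point below the lens, on the axis. The sprung glass lens fills the bore; its top is 5 mm below the head's top. It yields straight down 1.3 N per mm, from 0 N to a hard stop at 11.5 mm (15 N). Lugs pass under the lip once it is pressed 7.2 mm (9.4 N) or more; about 11 to 12 N is good.
- stand_lock (a point): On the axis at bench level; its +x and -x point to where the lugs lie when locked: 77 degrees (1.34 rad) clockwise, seen from above, of the gaps. A stop comes about 6 degrees later. There, once the ring is let up or let go, the spring lifts it some 4 mm and the lugs rise into notches under the lip (the click).
- jar: Bystander: closed jar, 56 mm in diameter, 75 mm tall, origin at the centre of its underside. It and the ring may change places.
- tray: Bystander: open grey plastic tray 100 x 140 x 25 mm beyond the holder, origin at the centre of its underside.
- driver: Bystander: screwdriver 160 mm long lying on the bench beyond the holder.
Things that resemble listed ones, but are neither listed nor needed, are in the scene too. Leave any orange look-alike of the part that bears ring_grip alone.

How it is judged:
By the outcome, as a careful person would: the job done as asked, in the order asked, and still so for the second after the job is handed in, with the robot touching nothing.
It also fails if it takes over 64 s, if anything falls off the work surface, if the arm or the gripper's body presses on something with over 40 N, if the wrist force passes 120 N, or if a joint passes its speed limit or range.

### The arm

A 6-joint arm with a two-finger parallel gripper is mounted at the origin on the work surface. World frame = base frame: x ahead of the robot, y to its left, z up, the work surface at z = 0. Lengths are in m, angles in rad, forces in N, time in s.
With the tool pointing down it reaches from about 0.225 to 0.875 m from the base axis. Payload 3.4 kg.
Tool frame: the origin (TCP) lies between the finger pads; the fingertips stand 8 mm ahead of it and the grasp point (between the pads) lies 11 mm behind it; z points along the fingers, y is the line along which they close (so a half turn about z gives the same grasp; the last joint's range is limited). The gripper opens to 85 mm and grips with 20 to 120 N. Pads are 22 mm wide; open, the fingers measure 114 mm over their backs; the gripper's body (76 mm by 85 mm) begins 54 mm behind the grasp point. The pads swing forward as they close: fully open they stand 13 mm farther back than shut.
Start: joints at [-1.225, 0.276, 1.505, -0, 1.361, -0.121], TCP at [0.259, -0.514, 0.239] pointing down, gripper open.
Joint ranges: [-2.89, 2.89], [-0.75, 2.08], [0.22, 2.7], [-1.18, 4.32], [0.11, 2.71], [-2.7, 2.7]. Speed limits (rad/s): [2.57, 2.57, 3.14, 3.14, 3.14, 3.14].

### API

Orientations are given as a unit quaternion [w, x, y, z].
In Python, from rig import manip, optics, finder gives the robot as it stands.
- The arm moves only by the tool servo_tool, never from a script. Its argument "increments" is a list of rows, each a list of 7 numbers: the shift along the tool's x, y, z in cm, then the turn, a rotation vector about the tool's x, y, z in degrees, then the closure, from -1 (fully open) to 1 (shut). In form: [[x, y, z, rx, ry, rz, gripper], ...]. A call has exactly 5 rows; each row shifts and turns the commanded pose from where the row before left it, along the tool's axes as they then stand; what a row does not reach is not made up. A row lasts 1/10 s, in which the tool goes at most 50 mm and 8.59 degrees, less where a joint would pass 70% of its speed; a pose out of reach is approached as far as the arm can. A call is refused whole if a number of a shift passes 5 or a number of a turn 8.59, either way. A call with a gripper value outside its range is refused whole. The fingers move at their own pace and stop on an object; "squeeze" is the grip in N (left out, the last holds). Time passes only in rows, so rows that do not move let the fingers close, or fill a call up. It gives the time, the measured TCP pose, the force, the opening and the grip force at its end, in the units of the state.
- manip.get_state(): the state, without advancing time (a new reading comes with each control period).
- optics.get_image(name): name is "scene" or "top" or "wrist"; returns the picture (420x560x3 uint8, red, green, blue); there is no depth.
- optics.get_calibration(name): a dict with "fov_y" (degrees; the focal length in pixels is half the picture's height over the tangent of half this angle, whatever the lens; pixels are square), "cx", "cy" (the principal point, pixels), "dist_coeffs" ([k1, k2, p1, p2, k3] as OpenCV has them; the pictures are not rectified), "world_to_cam" (4x4, takes a point from world to camera coordinates). Camera axes: x right, y down, z forward; pixel columns grow to the right and rows downward; lengths in m; the calibration is good to about 2 mm. A picture is of the moment at which its call begins: read the wrist's pose just before it. get_calibration takes no time and is no camera call; for the wrist camera it gives the pose at the moment of the call.
- manip.sign_off(): hands the job in; it is judged then, once.
Trained networks look in the newest picture that a camera, given by its name, has taken for a name from the list of things; names that differ only in an ending like _2 or _b are one class to them, and where a whole thing is asked for, a point or a joint stands for the part that bears it (a point fixed in the world has none). Each returns a list of dicts, best first, with "p" (0 to 1); they miss things now and then, are a little off and sometimes report something else, mostly with a low value. They report only what shows in the picture. A call takes as long as a camera call. They do not tell look-alikes from the thing itself.
- finder.silhouettes(label, camera): "region" (420x560 bool, what is visible of it) and "box" ([centre column, centre row, width, height] in pixels, round what is visible of it).
- finder.tip_of(label, camera): "at" ([column, row] in pixels: a listed point, or the origin of a listed thing).
The state is a dict: "clock": time; "qpos": joint angles; "qd": joint speeds; "effort": joint torques, N m; "position": TCP position; "ee_rot": TCP orientation; "contact_force": force on the tool from outside, world axes, zero at the start; "moment": the same for the moment, N m; "width": finger opening in m; "gripper_force": force on a finger pad.
Only numpy, scipy, OpenCV 4.12 (cv2) and the standard library are available. Lean on these libraries where they do the work, as an engineer would, in place of code of your own. Each camera call takes 0.05 s, during which the arm holds its last target. There are 200 camera calls.

## Working session

There is one attempt and no reset: what is moved stays moved. The work goes in short steps, Python scripts to look and compute and a tool call to move; the robot and the scene stay as the last step left them, time stands still between calls to the robot, and variables do not carry over. Pictures are saved under pics/ and viewed, at most 10 in all, crops included, and the job is handed in when it is done.

Besides the shell and the picture viewer there is one more tool, called after "Request:" as name(argument=value, ...) on one line, values as JSON. servo_tool: Moves the arm, as the interface text tells. Its arguments: {"type":"object","properties":{"increments":{"type":"array","items":{"type":"array","items":{"type":"number"}}},"squeeze":{"type":"number"}},"required":["increments"]}

```bash
mkdir -p pics; cat > h.py <<'E'
import numpy as np, cv2
from rig import manip, optics, finder
def K(c):
    f=210/np.tan(np.radians(c['fov_y'])/2); return np.array([[f,0,c['cx']],[0,f,c['cy']],[0,0,1.]])
def ray(cam,px,c=None):
    c=c or optics.get_calibration(cam)
    u=cv2.undistortPoints(np.array([[px]],float),K(c),np.array(c['dist_coeffs'],float))[0,0]
    T=np.array(c['world_to_cam']); R=T[:3,:3]; return -R.T@T[:3,3], R.T@np.array([u[0],u[1],1])
def atz(cam,px,z,c=None):
    o,d=ray(cam,px,c); return o+d*(z-o[2])/d[2]
def proj(cam,P,c=None):
    c=c or optics.get_calibration(cam); T=np.array(c['world_to_cam'])
    return cv2.projectPoints(np.array(P,float).reshape(-1,1,3),cv2.Rodrigues(T[:3,:3])[0],T[:3,3],K(c),np.array(c['dist_coeffs'],float))[0][:,0]
def tri(obs):
    A=0;b=0
    for o,d in obs:
        d=d/np.linalg.norm(d);M=np.eye(3)-np.outer(d,d);A=A+M;b=b+M@o
    return np.linalg.solve(A,b)
def save(img,n): cv2.imwrite('pics/'+n,img[:,:,::-1])
E
cat > a.py <<'E'
from h import *
im=[optics.get_image(n) for n in('scene','top')]
save(np.hstack(im)[:, :],'both0.png'); 
cv2.imwrite('pics/both.png',cv2.resize(np.vstack(im)[:,:,::-1],(448,600*1)) if 0 else np.vstack([i[:, :] for i in im])[:,:,::-1])
save(im[0],'s.png');save(im[1],'t.png')
for cam in('scene','top'):
    c=optics.get_calibration(cam); print(cam,c['fov_y'],ray(cam,[280,210],c))
    for l in('ring_grip','ring_lug','stand','stand_gap','stand_lens','stand_lock','jar'):
        print(l,[(round(r['p'],2),np.round(r['at']),atz(cam,r['at'],.04 if l=='ring_grip' else 0,c).round(3)) for r in finder.tip_of(l,cam)[:4]])
print(manip.get_state())
E
python3 a.py
```

```text
scene 51.786492348171365 (array([ 0.86124696, -0.46480537,  0.60771267]), array([-0.33910321,  0.61345187, -0.71325856]))
ring_grip [(0.91, array([298., 126.]), array([0.493, 0.278, 0.04 ])), (0.61, array([281., 152.]), array([0.507, 0.175, 0.04 ]))]
ring_lug [(0.91, array([290., 162.]), array([0.516, 0.198, 0.   ])), (0.61, array([304., 143.]), array([0.51 , 0.275, 0.   ]))]
stand [(0.58, array([262., 210.]), array([0.542, 0.04 , 0.   ]))]
stand_gap [(0.73, array([272., 217.]), array([0.569, 0.033, 0.   ]))]
stand_lens [(0.79, array([264., 213.]), array([0.549, 0.034, 0.   ])), (0.25, array([306., 143.]), array([0.514, 0.278, 0.   ]))]
stand_lock [(0.84, array([263., 208.]), array([0.541, 0.044, 0.   ])), (0.39, array([272., 214.]), array([0.564, 0.039, 0.   ]))]
jar [(0.66, array([143., 302.]), array([ 0.486, -0.24 , -0.   ]))]
top 53.95943225048265 (array([0.53399768, 0.0206507 , 0.84032241]), array([ 0.06060319,  0.01992656, -0.9980245 ]))
ring_grip [(0.9, array([202., 249.]), array([0.505, 0.187, 0.04 ])), (0.7, array([154., 256.]), array([0.491, 0.281, 0.04 ]))]
ring_lug [(0.9,
[... 561 characters left out ...]
.244,  0.   ]))]
{'clock': 0.8, 'qpos': array([-1.22500654e+00,  2.75834623e-01,  1.50484197e+00, -9.11618438e-06,
        1.36069424e+00, -1.21007758e-01]), 'qd': array([-0.00188387,  0.00073178, -0.00129453, -0.00298073,  0.00159858,
        0.00046385]), 'effort': array([ 1.77453676e-03, -4.16586649e+01, -2.46083933e+01, -1.99024867e-04,
       -1.62981605e-04, -3.54468412e-06]), 'position': array([ 0.25877403, -0.51354209,  0.23938851]), 'ee_rot': array([1.10710304e-04, 9.72885703e-01, 2.31286394e-01, 8.00923284e-06]), 'contact_force': array([ 0.0935369 , -0.34619104,  0.42324955]), 'moment': array([0.03622398, 0.05360634, 0.00997936]), 'gripper_force': 0.0, 'width': 0.08563622786810661}
```

View pics/s.png

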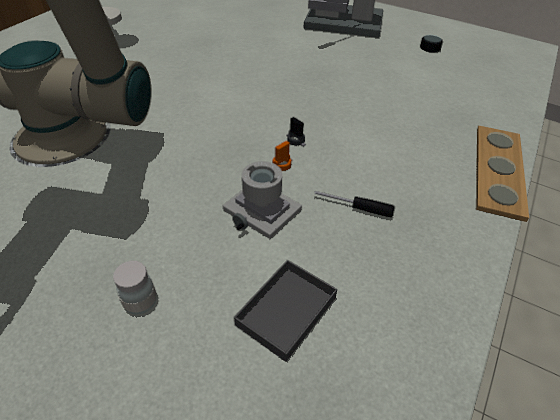

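View pics/t.png

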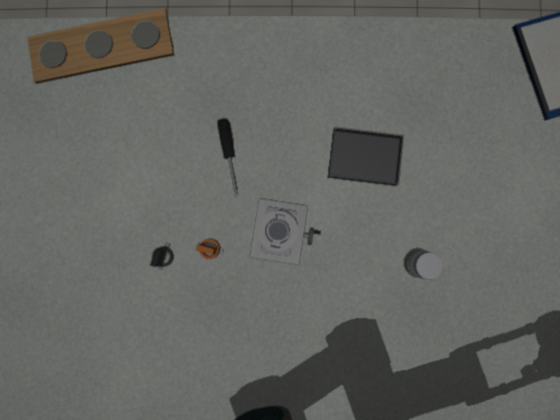

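The scene view shows the black ring upright at about (298,130) and the orange look-alike at (282,157). The stand is at (262,195) and the jar at (135,290). In the top view the ring is at (162,256), the orange part at (208,248) and the stand at (278,230).

Request:
servo_tool(increments=[[3.3,-3.5,0,0,0,0,-1],[3.3,-3.5,0,0,0,0,-1],[3.3,-3.5,0,0,0,0,-1],[3.3,-3.5,0,0,0,0,-1],[3.3,-3.5,0,0,0,0,-1]])

```text
clock: 1.3
position: [0.3276, -0.2812, 0.2394]
ee_rot: [0.0, 0.973, 0.231, 0.0]
contact_force: [1.1, -0.2, 0.5]
width: 0.0854
gripper_force: 0.0
```

Request:
servo_tool(increments=[[3.3,-3.5,0,0,0,0,-1],[3.3,-3.5,0,0,0,0,-1],[3.3,-3.5,0,0,0,0,-1],[3.3,-3.5,0,0,0,0,-1],[3.3,-3.5,0,0,0,0,-1]])

```text
clock: 1.8
position: [0.3962, -0.0506, 0.2397]
ee_rot: [0.0, 0.973, 0.231, 0.001]
contact_force: [0.9, -0.4, 0.3]
width: 0.0852
gripper_force: 0.0
```

```bash
cat > b.py <<'E'
import sys
from h import *
def look(name,zz={}):
    s=manip.get_state(); c=optics.get_calibration('wrist'); save(optics.get_image('wrist'),name)
    print('t',s['clock'],'pos',s['position'].round(4),'q',s['ee_rot'].round(4),'F',s['contact_force'].round(2),'q6',s['qpos'].round(2),'w',s['width']); print('cam',ray('wrist',[c['cx'],c['cy']],c))
    for l,z in zz.items():
        print(l,[(round(r['p'],2),np.round(r['at'],1),atz('wrist',r['at'],z,c).round(4)) for r in finder.tip_of(l,'wrist')[:4]])
if __name__=='__main__':
    look(sys.argv[1],{'stand':0,'stand_gap':0,'stand_lens':0,'stand_lock':0,'ring_grip':.04,'ring_lug':0})
E
python3 b.py w1.png
```

```text
t 1.8 pos [ 0.3962 -0.0506  0.2397] q [5.000e-04 9.729e-01 2.311e-01 7.000e-04] F [ 0.89 -0.37  0.27] q6 [-0.3   0.    1.84 -0.    1.3   0.8 ] w 0.08524988067836953
cam (array([ 0.45357659, -0.02163858,  0.37460859]), array([-0.23202536, -0.11868924, -0.9654414 ]))
stand [(0.67, array([267. ,  13.5]), array([0.5429, 0.0397, 0.    ]))]
stand_gap []
stand_lens []
stand_lock []
ring_grip []
ring_lug []
```

Request:
servo_tool(increments=[[3.3,-3.5,0,0,0,0,-1],[3.3,-3.5,0,0,0,0,-1],[3.3,-3.5,0,0,0,0,-1],[3.3,-3.5,0,0,0,0,-1],[3.3,-3.5,0,0,0,0,-1]])

```text
clock: 2.65
position: [0.4657, 0.1778, 0.2393]
ee_rot: [0.0, 0.973, 0.229, 0.0]
contact_force: [0.3, -0.9, 1.2]
width: 0.0855
gripper_force: 0.0
```

Request:
servo_tool(increments=[[3.3,-3.5,0,0,0,0,-1],[3,-3.5,0,0,0,0,-1],[0,0,0,0,0,0,-1],[0,0,0,0,0,0,-1],[0,0,0,0,0,0,-1]])

```text
clock: 3.15
position: [0.4895, 0.2667, 0.239]
ee_rot: [0.001, 0.973, 0.23, -0.001]
contact_force: [1.0, -0.0, -0.1]
width: 0.0857
gripper_force: 0.0
```

```bash
python3 b.py w2.png
```

```text
t 3.15 pos [0.4895 0.2667 0.239 ] q [ 5.000e-04  9.732e-01  2.300e-01 -6.000e-04] F [ 1.03 -0.02 -0.08] q6 [ 0.37  0.25  1.54 -0.    1.35  1.48] w 0.0856689233054984
cam (array([0.54729683, 0.29565298, 0.37371248]), array([-0.23457317, -0.11888184, -0.96480181]))
stand [(0.79, array([471.3, 223.8]), array([0.5429, 0.0386, 0.    ])), (0.45, array([486.2, 208.6]), array([0.5669, 0.0328, 0.    ]))]
stand_gap [(0.65, array([484.7, 207.5]), array([0.5672, 0.0353, 0.    ]))]
stand_lens [(0.73, array([468.3, 224.9]), array([0.54  , 0.0413, 0.    ]))]
stand_lock [(0.58, array([471.4, 225.9]), array([ 0.5407,  0.037 , -0.    ]))]
ring_grip [(0.86, array([275.4, 182.2]), array([0.4892, 0.2734, 0.04  ])), (0.59, array([365.3, 210.8]), array([0.5041, 0.177 , 0.04  ]))]
ring_lug [(0.67, array([339.4, 186.2]), array([0.5107, 0.2039, 0.    ])), (0.55, array([292.4, 162.6]), array([0.5105, 0.2637, 0.    ]))]
```

View pics/w2.png

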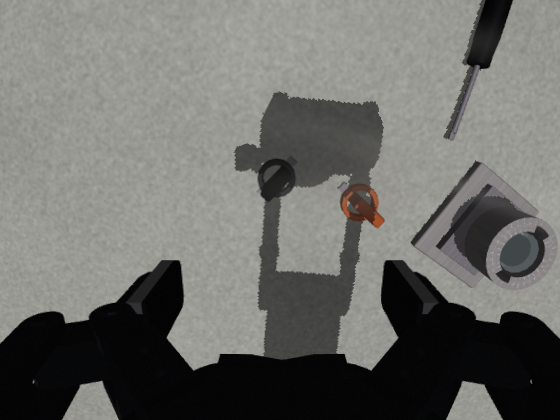

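The wrist view shows the black ring at (275,180) and the orange one at (360,205). The stand head is at (518,250), with gaps near (505,272) and (537,238). I'll grasp with the tool turned about 130° counter-clockwise, so joint 6 has room for the quarter turn.

Request:
servo_tool(increments=[[0,0,0.3,0,0,-8.5,-1],[0,0,0.3,0,0,-8.5,-1],[0,0,0.3,0,0,-8.5,-1],[0,0,0.3,0,0,-8.5,-1],[0,0,0.3,0,0,-8.5,-1]])

```text
clock: 4.0
position: [0.4892, 0.2688, 0.2243]
ee_rot: [0.0, 0.821, 0.571, 0.0]
contact_force: [-0.1, 0.0, 0.2]
width: 0.0854
gripper_force: 0.0
```

Request:
servo_tool(increments=[[0,0,0.3,0,0,-8.5,-1],[0,0,0.3,0,0,-8.5,-1],[0,0,0.3,0,0,-8.5,-1],[0,0,0.3,0,0,-8.5,-1],[0,0,0.3,0,0,-8.5,-1]])

```text
clock: 4.5
position: [0.4893, 0.2688, 0.2093]
ee_rot: [0.0, 0.559, 0.829, 0.0]
contact_force: [0.4, 0.4, -1.2]
width: 0.0855
gripper_force: 0.0
```

Request:
servo_tool(increments=[[0,0,0.3,0,0,-8.5,-1],[0,0,0.3,0,0,-8.5,-1],[0,0,0.3,0,0,-8.5,-1],[0,0,0.3,0,0,-8.5,-1],[0,0,0.3,0,0,-8.5,-1]])

```text
clock: 5.0
position: [0.4893, 0.2688, 0.1943]
ee_rot: [0.0, 0.22, 0.976, 0.0]
contact_force: [0.2, 0.1, 0.5]
width: 0.0854
gripper_force: 0.0
```

```bash
python3 b.py w3.png
```

```text
t 5.0 pos [0.4893 0.2688 0.1943] q [1.000e-04 2.199e-01 9.755e-01 0.000e+00] F [0.22 0.08 0.55] q6 [ 0.38  0.28  1.61 -0.    1.25 -0.75] w 0.08538036006924404
cam (array([0.42857493, 0.29635259, 0.32910811]), array([ 0.23485588, -0.11282927, -0.96545962]))
stand [(0.95, array([120.6, 311.9]), array([0.5383, 0.0401, 0.    ]))]
stand_gap []
stand_lens []
stand_lock []
ring_grip [(0.95, array([288.1, 194.5]), array([0.4884, 0.2736, 0.04  ])), (0.94, array([201.9, 258.7]), array([0.5093, 0.1749, 0.04  ]))]
ring_lug [(0.8, array([290.7, 208.9]), array([0.5113, 0.2665, 0.    ])), (0.73, array([234.6, 237.2]), array([0.5139, 0.201 , 0.    ])), (0.39, array([286.7, 194.4]), array([0.496 , 0.2692, 0.    ]))]
```

View pics/w3.png

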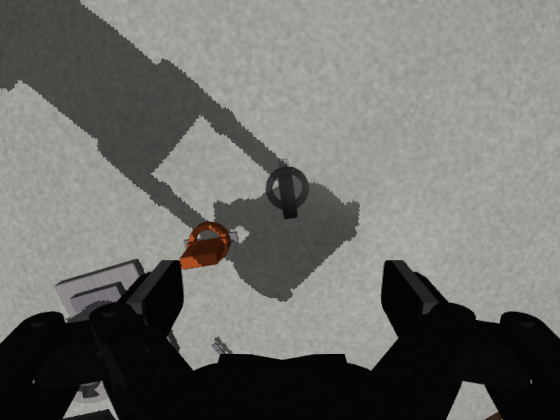

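The ring is at (287,187). Its grip runs nearly along the image vertical, from (284,172) to (290,217), and the far lug shows at (284,161).

```bash
cat > c.py <<'E'
from h import *
c=optics.get_calibration('wrist')
a=atz('wrist',[284,161],.004,c);b=atz('wrist',[290.7,208.9],0,c);g=atz('wrist',[290,216],.056,c);g2=atz('wrist',[284,172],.056,c)
for n,p,q in(('lugs',a,b),('grip',g2,g)): print(n,p.round(4),q.round(4),(p+q)/2,np.degrees(np.arctan2(*(p-q)[1::-1])),np.linalg.norm(p-q))
r=finder.silhouettes('ring_grip','wrist')
for k in r[:2]:
    m=k['region'].astype('uint8');print(k['p'],k['box'])
    if abs(k['box'][0]-287)<25:
        # fit pose by silhouette IoU
        from scipy.optimize import minimize
        from itertools import product
        def ren(x,y,t):
            R=np.array([[np.cos(t),-np.sin(t)],[np.sin(t),np.cos(t)]]);im=np.zeros((420,560),'uint8')
            def box(lx,ly,z0,z1,cx=0):
                P=[[*(R@[cx+i*lx/2,j*ly/2]+[x,y]),z] for i,j,z in product((-1,1),(-1,1),(z0,z1))]
                cv2.fillConvexPoly(im,cv2.convexHull(proj('wrist',P,c).round().astype('int32')),1)
            A=np.linspace(0,6.28,40)
            P=[[x+.021*np.cos(q),y+.021*np.sin(q),z] for z in(0,.014) for q in A]
            cv2.fillConvexPoly(im,cv2.convexHull(proj('wrist',P,c).round().astype('int32')),1)
            box(.056,.01,0,.004);box(.034,.012,.014,.056);return im
        def cost(v):
            i=ren(v[0],v[1],v[2]);return -(i&m).sum()/(i|m).sum()
        # fill the region's holes
        cn,_=cv2.findContours(m,cv2.RETR_EXTERNAL,cv2.CHAIN_APPROX_NONE);m=cv2.drawContours(np.zeros_like(m),cn,-1,1,-1)
        best=min(((cost((.4885+dx,.2735+dy,np.radians(t))),dx,dy,t) for dx in np.arange(-.006,.0061,.0015) for dy in np.arange(-.006,.0061,.0015) for t in range(130,181,3)))
        print(best)
E
python3 c.py
```

```text
lugs [0.4645 0.2816 0.004 ] [0.5116 0.2664 0.    ] [0.48803821 0.27400306 0.002     ] 162.15720578978454 0.049567155357303605
grip [0.4669 0.2801 0.056 ] [0.5029 0.2684 0.056 ] [0.48489216 0.27426913 0.056     ] 161.95627087262633 0.03778249392924178
0.91 [286.2, 188.2, 45.4, 61.7]
(np.float64(7806493471734892.0), np.float64(0.005999999999999997), np.float64(0.005999999999999997), 154)
0.6 [209.9, 247.3, 62.8, 48.3]c.py:22: RuntimeWarning: overflow encountered in scalar negative
  i=ren(v[0],v[1],v[2]);return -(i&m).sum()/(i|m).sum()
```

Request:
servo_tool(increments=[[0,0,0,0,0,-7.5,-1],[0.28,0.45,2,0,0,0,-1],[0,0,3,0,0,0,-1],[0,0,3,0,0,0,-1],[0,0,3,0,0,0,-1]])

```text
clock: 5.9
position: [0.4883, 0.2743, 0.0836]
ee_rot: [0.001, 0.159, 0.987, 0.0]
contact_force: [0.1, 1.0, -0.4]
width: 0.0855
gripper_force: 0.0
```

Request:
servo_tool(increments=[[0,0,2,0,0,0,-1],[0,0,2,0,0,0,-1],[0,0,1,0,0,0,-1],[0,0,0,0,0,0,0],[0,0,0,0,0,0,1]], squeeze=50)

```text
clock: 6.4
position: [0.4886, 0.2743, 0.0348]
ee_rot: [0.0, 0.159, 0.987, 0.0]
contact_force: [0.8, -0.8, -0.6]
width: 0.0592
gripper_force: 0.0
```

Request:
servo_tool(increments=[[0,0,0,0,0,0,1],[0,0,0,0,0,0,1],[0,0,0,0,0,0,1],[0,0,0,0,0,0,1],[0,0,0,0,0,0,1]], squeeze=50)

```text
clock: 6.9
position: [0.4887, 0.2743, 0.0352]
ee_rot: [0.001, 0.159, 0.987, 0.0]
contact_force: [0.0, 1.1, 6.1]
width: 0.0112
gripper_force: 49.7
```

Request:
servo_tool(increments=[[0,0,-1,0,0,0,1],[0,0,-4,0,0,0,1],[0,0,-5,0,0,0,1],[0,0,-5,0,0,0,1],[0,0,-5,0,0,0,1]])

```text
clock: 7.4
position: [0.4873, 0.2738, 0.2363]
ee_rot: [-0.0, 0.159, 0.987, -0.0]
contact_force: [0.8, -0.3, -0.9]
width: 0.0113
gripper_force: 48.7
```

Request:
servo_tool(increments=[[-3,-3,-1,0,0,0,1],[-3,-3,0,0,0,0,1],[-3,-3,0,0,0,0,1],[-3,-3,0,0,0,0,1],[-3,-3,0,0,0,0,1]])

```text
clock: 7.9
position: [0.5835, 0.0832, 0.2445]
ee_rot: [-0.0, 0.159, 0.987, -0.0]
contact_force: [0.9, 0.0, -0.7]
width: 0.0115
gripper_force: 48.9
```

Request:
servo_tool(increments=[[-3,-3,0,0,0,0,1],[-3,-3,0,0,0,0,1],[0,0,0,0,0,0,1],[0,0,0,0,0,0,1],[0,0,0,0,0,0,1]])

```text
clock: 8.4
position: [0.6209, 0.0096, 0.2442]
ee_rot: [-0.001, 0.158, 0.987, 0.0]
contact_force: [0.6, 1.1, -1.3]
width: 0.011
gripper_force: 48.9
```

```bash
python3 b.py w4.png
```

```text
t 8.4 pos [0.6209 0.0096 0.2442] q [-7.000e-04  1.584e-01  9.874e-01  2.000e-04] F [ 0.55  1.06 -1.32] q6 [-0.1   0.34  1.39  0.    1.41 -1.35] w 0.011009971737576209
cam (array([0.55737599, 0.0294535 , 0.37907247]), array([ 0.2455551 , -0.08184985, -0.96592096]))
stand [(0.8, array([284.9, 104.5]), array([0.5421, 0.0375, 0.    ]))]
stand_gap []
stand_lens []
stand_lock [(0.5, array([281.4, 283.7]), array([ 0.7436, -0.033 ,  0.    ]))]
ring_grip [(0.74, array([279.2, 284.1]), array([ 0.7237, -0.0289,  0.04  ])), (0.7, array([410.1,  22.8]), array([0.5078, 0.1727, 0.04  ]))]
ring_lug [(0.67, array([424.3,  28.7]), array([0.5119, 0.2029, 0.    ]))]
```

View pics/w4.png

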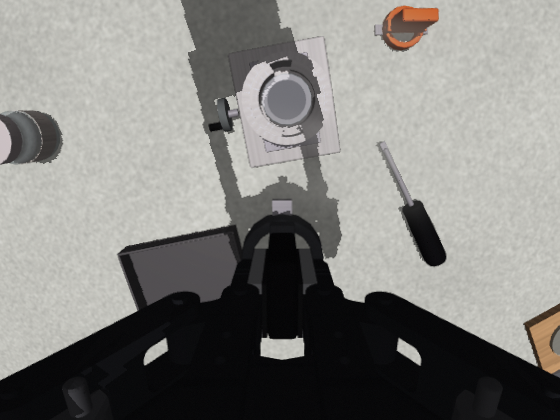

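The stand head is clear, with the lens centred near (286,98) and a dark gap near (277,63). The held ring shows at (283,235) with its far lug at (282,206). I'll enlarge it to read the gaps and the rim.

```bash
python3 - <<'E'
from h import *
w=cv2.imread('pics/w4.png')[40:160,220:350]; s=cv2.imread('pics/s.png')[150:245,215:310]
save(np.hstack([cv2.resize(w,(520,480),interpolation=2),cv2.resize(s,(280,280),interpolation=2)[:480] if 0 else cv2.copyMakeBorder(cv2.resize(s,(280,280),interpolation=2),0,200,0,0,0)])[:,:,::-1],'z1.png')
E
```

```text
(no output)
```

View pics/z1.png

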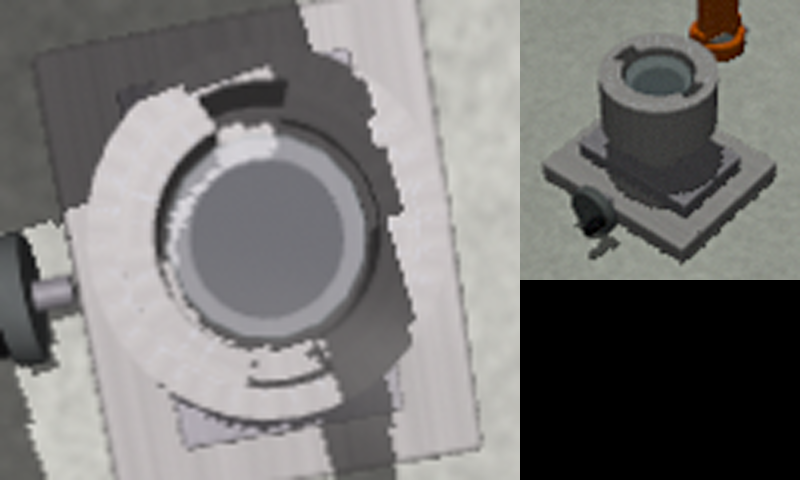

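In the crop the gap outer edges are centred at about (281,63) and (292,135) in full-picture pixels. In the scene view the head-top centre is at about (262,175).

```bash
cat > d.py <<'E'
from h import *
c=optics.get_calibration('wrist')
w=ray('wrist',[286.4,99],c); s=ray('scene',[261.8,174.8]); t=ray('top',[277.5,230.5])
print('tri ws',tri([w,s]),'wst',tri([w,s,t]))
for h in (.09,.1,.11,.12,.128):
    a=atz('wrist',[281.2,63],h,c);b=atz('wrist',[291.7,135],h,c)
    L=atz('wrist',[242,93],h,c);R=atz('wrist',[322.7,97],h,c)
    print(h,((a+b)/2).round(4),'yaw',np.degrees(np.arctan2(*(a-b)[1::-1])).round(1),'gapspan',np.linalg.norm(a-b).round(4),'head',np.linalg.norm(L-R).round(4), atz('scene',[261.8,174.8],h).round(4),atz('top',[277.5,230.5],h).round(4))
# held ring lug
print('lug', [atz('wrist',[282,206],z,c).round(4) for z in(.205,.21,.215)])
E
python3 d.py
```

```text
tri ws [0.5431643  0.03805421 0.09301261] wst [0.54262436 0.03892543 0.09206638]
0.09 [0.5432 0.0379 0.09  ] yaw 170.5 gapspan 0.0583 head 0.0666 [0.5416 0.0412 0.09  ] [0.5422 0.0398 0.09  ]
0.1 [0.5437 0.0376 0.1   ] yaw 170.5 gapspan 0.0563 head 0.0643 [0.5478 0.0314 0.1   ] [0.5421 0.0395 0.1   ]
0.11 [0.5442 0.0373 0.11  ] yaw 170.5 gapspan 0.0543 head 0.062 [0.554  0.0216 0.11  ] [0.542  0.0393 0.11  ]
0.12 [0.5447 0.037  0.12  ] yaw 170.5 gapspan 0.0523 head 0.0597 [0.5602 0.0119 0.12  ] [0.5419 0.039  0.12  ]
0.128 [0.5451 0.0368 0.128 ] yaw 170.5 gapspan 0.0507 head 0.0578 [0.5651 0.004  0.128 ] [0.5418 0.0388 0.128 ]
lug [array([0.6002, 0.0154, 0.205 ]), array([0.599 , 0.0158, 0.21  ]), array([0.5977, 0.0162, 0.215 ])]
```

Request:
servo_tool(increments=[[0,0,0,0,0,-8.5,1],[0.2,1.6,3,0,0,0,1],[0,0,3,0,0,0,1],[0,0,1,0,0,0,1],[0,0,0,0,0,0,1]])

```text
clock: 9.25
position: [0.6213, 0.0252, 0.1727]
ee_rot: [-0.002, 0.085, 0.996, -0.0]
contact_force: [0.0, -0.2, -0.6]
width: 0.0115
gripper_force: 48.9
```

```bash
python3 b.py w5.png; python3 - <<'E'
import cv2
w=cv2.imread('pics/w5.png')[0:300,180:400]; cv2.imwrite('pics/z2.png',cv2.resize(w,(440,600),interpolation=2))
E
```

```text
t 9.25 pos [0.6213 0.0252 0.1727] q [-1.900e-03  8.480e-02  9.964e-01 -2.000e-04] F [ 0.03 -0.24 -0.55] q6 [-0.07  0.39  1.5  -0.    1.25 -1.47] w 0.011473130125548922
cam (array([0.55576538, 0.03559135, 0.30777752]), array([ 0.25240502, -0.04506875, -0.96657153]))
stand [(0.55, array([283.8, 103.1]), array([0.5404, 0.0394, 0.    ]))]
stand_gap []
stand_lens []
stand_lock []
ring_grip [(0.79, array([455.3,  25.8]), array([0.506 , 0.1763, 0.04  ])), (0.74, array([281.1, 282.8]), array([0.6906, 0.0112, 0.04  ])), (0.74, array([141.8, 289. ]), array([ 0.6767, -0.1134,  0.04  ]))]
ring_lug [(0.56, array([461.8,  42.2]), array([0.513, 0.202, 0.   ]))]
```

View pics/z2.png

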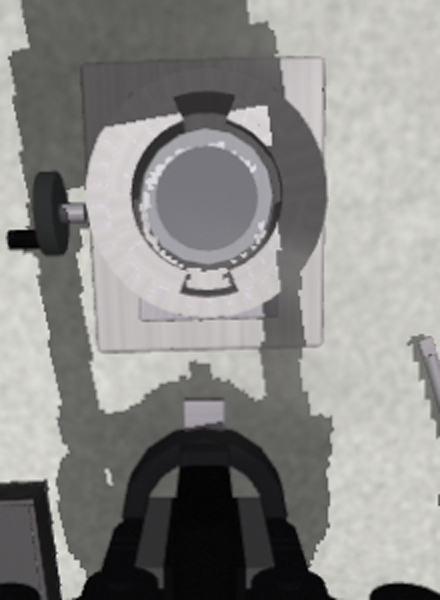

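Enlarged view (scale 2, offset 180): gap outer edges at px (282.5,46.5) and (284.5,147), head edges at (223.5,97) and (343,97). The ring lug's outer edge is at (282,200).

```bash
cat > e.py <<'E'
from h import *
c=optics.get_calibration('wrist');st=manip.get_state();p=st['position']
q=st['ee_rot'];yaw=2*np.arctan2(q[2],q[1]);X=np.array([np.cos(yaw),np.sin(yaw)]);Y=np.array([np.sin(yaw),-np.cos(yaw)]);print(np.degrees(yaw))
f=lambda v:np.round([(v[:2]-p[:2])@X*1000,(v[:2]-p[:2])@Y*1000],1)
for h in (.088,.092,.096,.1):
    a=atz('wrist',[282.5,46.5],h,c);b=atz('wrist',[284.5,147],h,c);L=atz('wrist',[223.5,97],h,c);R=atz('wrist',[343,97],h,c)
    l=atz('wrist',[246,96],h,c);r=atz('wrist',[320.5,96],h,c)
    print(h,'ctr tool',f((a+b)/2),f((L+R)/2),f((l+r)/2),'yaw',np.degrees(np.arctan2(*(a-b)[1::-1])).round(1),np.linalg.norm(a-b).round(4),np.linalg.norm(L-R).round(4),np.linalg.norm(l-r).round(4),((a+b)/2).round(4))
for z in(.138,.142): print('lug outer (exp 28,0)',z,f(atz('wrist',[282,200],z,c)),'edges',f(atz('wrist',[272,200],z,c)),f(atz('wrist',[292,200],z,c)))
T=[ray('scene',[261.8,174.8]),ray('wrist',[283.4,98],c)];print(tri(T))
E
python3 e.py
```

```text
170.2330931221293
0.088 ctr tool [80.4 -0.1] [81.2 -0.3] [81.7 -0.3] yaw 171.5 0.0618 0.0759 0.0472 [0.5439 0.0383 0.088 ]
0.092 ctr tool [80.2 -0.1] [80.9 -0.3] [81.4 -0.3] yaw 171.5 0.0607 0.0745 0.0463 [0.5441 0.0383 0.092 ]
0.096 ctr tool [79.9 -0.2] [80.7 -0.3] [81.2 -0.3] yaw 171.5 0.0595 0.0731 0.0455 [0.5444 0.0382 0.096 ]
0.1 ctr tool [79.7 -0.2] [80.4 -0.3] [80.9 -0.3] yaw 171.5 0.0584 0.0718 0.0446 [0.5446 0.0382 0.1   ]
lug outer (exp 28,0) 0.138 [25.9 -1.1] edges [25.9 -6.3] [25.9  4.2]
lug outer (exp 28,0) 0.142 [26.9 -1.1] edges [26.9 -6.2] [26.9  4.1]
[0.54396077 0.03801991 0.093365  ]
```

Request:
servo_tool(increments=[[2,0,0,0,0,-0.8,1],[3.1,0.08,0,0,0,0,1],[3,0,0,0,0,0,1],[0,0,2,0,0,0,1],[0,0,1.8,0,0,0,1]])

```text
clock: 10.1
position: [0.5425, 0.0388, 0.1374]
ee_rot: [0.002, 0.078, 0.997, -0.0]
contact_force: [0.4, -0.3, -1.5]
width: 0.0112
gripper_force: 48.9
```

Request:
servo_tool(increments=[[0,0,0.1,0,0,0,1],[0,0,0.1,0,0,0,1],[0,0,0.1,0,0,0,1],[0,0,0.1,0,0,0,1],[0,0,0,0,0,0,1]])

```text
clock: 10.6
position: [0.5431, 0.0386, 0.1328]
ee_rot: [0.0, 0.078, 0.997, -0.0]
contact_force: [-0.8, 0.0, -2.0]
width: 0.0113
gripper_force: 48.9
```

```bash
python3 b.py w6.png|head -1; python3 - <<'E'
import cv2
w=cv2.imread('pics/w6.png')[150:300,180:380]; cv2.imwrite('pics/z3.png',cv2.resize(w,(800,600),interpolation=2))
E
```

```text
t 10.6 pos [0.5431 0.0386 0.1328] q [ 5.000e-04  7.810e-02  9.969e-01 -0.000e+00] F [-0.82  0.04 -2.05] q6 [-0.06  0.31  1.74 -0.    1.09 -1.47] w 0.011289972278855167
```

View pics/z3.png

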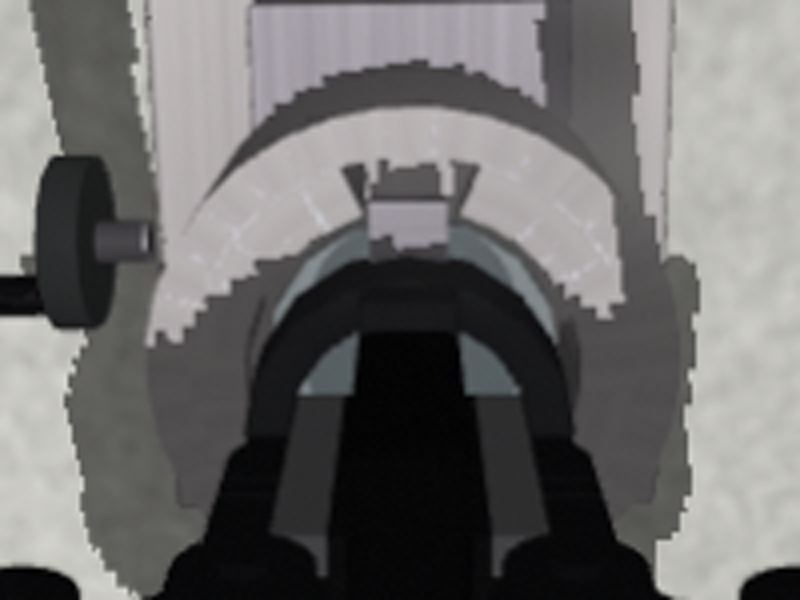

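The lug (zoomed column 409) is centred in the gap (410) and the ring is centred in the bore, so I'm descending.

Request:
servo_tool(increments=[[0,0,0.2,0,0,0,1],[0,0,0.2,0,0,0,1],[0,0,0.2,0,0,0,1],[0,0,0.2,0,0,0,1],[0,0,0.1,0,0,0,1]])

```text
clock: 11.45
position: [0.5424, 0.0387, 0.1229]
ee_rot: [-0.0, 0.078, 0.997, -0.0]
contact_force: [-0.1, 0.0, -1.2]
width: 0.0112
gripper_force: 48.9
```

Request:
servo_tool(increments=[[0,0,0.1,0,0,0,1],[0,0,0.1,0,0,0,1],[0,0,0.1,0,0,0,1],[0,0,0.1,0,0,0,1],[0,0,0,0,0,0,1]])

```text
clock: 11.95
position: [0.5425, 0.0387, 0.1195]
ee_rot: [-0.0, 0.078, 0.997, -0.0]
contact_force: [-2.0, 0.4, 4.0]
width: 0.011
gripper_force: 49.5
```

Request:
servo_tool(increments=[[0,0,0.1,0,0,0,1],[0,0,0.1,0,0,0,1],[0,0,0.1,0,0,0,1],[0,0,0.1,0,0,0,1],[0,0,0,0,0,0,1]])

```text
clock: 12.45
position: [0.5425, 0.0387, 0.1159]
ee_rot: [0.0, 0.078, 0.997, -0.0]
contact_force: [-2.9, -0.7, 7.9]
width: 0.0112
gripper_force: 50.2
```

Request:
servo_tool(increments=[[0,0,0,0,0,0,1],[0,0,0,0,0,0,1],[0,0,0,0,0,0,1],[0,0,0,0,0,0,1],[0,0,0,0,0,0,1]])

```text
clock: 12.95
position: [0.5425, 0.0386, 0.1161]
ee_rot: [0.0, 0.078, 0.997, -0.0]
contact_force: [-2.6, 0.3, 8.7]
width: 0.0114
gripper_force: 50.1
```

Request:
servo_tool(increments=[[0.05,0,0.08,0,0,0,1],[0.03,0,0.06,0,0,0,1],[0,0,0,0,0,0,1],[0,0,0,0,0,0,1],[0,0,0,0,0,0,1]])

```text
clock: 13.45
position: [0.5425, 0.0387, 0.1151]
ee_rot: [0.001, 0.078, 0.997, -0.0]
contact_force: [-2.5, 0.5, 9.3]
width: 0.0115
gripper_force: 50.3
```

Request:
servo_tool(increments=[[0,0,0.06,0,0,0,1],[0,0,0,0,0,0,1],[0,0,0,0,0,4,1],[0,0,0,0,0,4,1],[0,0,0,0,0,4,1]])

```text
clock: 13.95
position: [0.5433, 0.0388, 0.1148]
ee_rot: [0.002, 0.183, 0.983, 0.0]
contact_force: [-1.3, 0.7, 9.7]
width: 0.0113
gripper_force: 50.6
```

```bash
python3 -c "
from h import *
s=manip.get_state()
for k in('position','ee_rot','contact_force','moment'):print(k,s[k].round(4))"
```

```text
position [0.5433 0.0388 0.1148]
ee_rot [1.900e-03 1.831e-01 9.831e-01 3.000e-04]
contact_force [-1.2936  0.676   9.712 ]
moment [0.0912 0.3227 0.1689]
```

Request:
servo_tool(increments=[[0,0,0,0,0,7,1],[0,0,0,0,0,7,1],[0,0,0,0,0,7,1],[0,0,0,0,0,7,1],[0,0,0,0,0,7,1]])

```text
clock: 14.45
position: [0.5438, 0.0394, 0.1149]
ee_rot: [0.002, 0.471, 0.882, 0.002]
contact_force: [-0.8, 3.3, 9.7]
width: 0.0112
gripper_force: 50.6
```

```bash
python3 -c "
from h import *
s=manip.get_state()
for k in('position','ee_rot','contact_force','moment'):print(k,s[k].round(4))"
```

```text
position [0.5438 0.0394 0.1149]
ee_rot [0.0019 0.4713 0.882  0.0016]
contact_force [-0.7509  3.2792  9.6924]
moment [0.3182 0.2223 0.12  ]
```

Request:
servo_tool(increments=[[0,0,0,0,0,7,1],[0,0,0,0,0,7,1],[0,0,0,0,0,7,1],[0,0,0,0,0,6,1],[0,0,0,0,0,3,1]])

```text
clock: 14.95
position: [0.5441, 0.0392, 0.115]
ee_rot: [0.002, 0.683, 0.731, 0.002]
contact_force: [-0.1, 1.2, 9.2]
width: 0.0112
gripper_force: 50.6
```

```bash
python3 -c "
from h import *
s=manip.get_state()
for k in('position','ee_rot','contact_force','moment'):print(k,s[k].round(4))"
```

```text
position [0.5441 0.0392 0.115 ]
ee_rot [0.0019 0.6828 0.7306 0.0022]
contact_force [-0.076   1.2102  9.198 ]
moment [0.2162 0.1301 0.1102]
```

Request:
servo_tool(increments=[[0,0,-0.1,0,0,0,1],[0,0,-0.1,0,0,0,1],[0,0,-0.1,0,0,0,1],[0,0,-0.1,0,0,0,1],[0,0,0,0,0,0,1]])

```text
clock: 15.45
position: [0.5441, 0.0392, 0.1183]
ee_rot: [0.002, 0.682, 0.731, 0.002]
contact_force: [1.9, 1.5, 5.9]
width: 0.0113
gripper_force: 49.9
```

```bash
python3 -c "
from h import *
s=manip.get_state()
for k in('position','ee_rot','contact_force','moment'):print(k,s[k].round(4))"
```

```text
position [0.5441 0.0392 0.1183]
ee_rot [0.0017 0.6819 0.7315 0.0021]
contact_force [1.8665 1.4976 5.9182]
moment [ 0.3555 -0.2794 -0.017 ]
```

Request:
servo_tool(increments=[[0,0,-0.1,0,0,0,1],[0,0,-0.1,0,0,0,1],[0,0,0,0,0,0,1],[0,0,0,0,0,0,1],[0,0,0,0,0,0,1]])

```text
clock: 15.95
position: [0.5439, 0.0392, 0.1189]
ee_rot: [0.001, 0.682, 0.731, 0.002]
contact_force: [5.3, 2.7, -2.2]
width: 0.011
gripper_force: 49.3
```

Request:
servo_tool(increments=[[0,0,0.1,0,0,0,1],[0,0,0,0,0,0,0.2],[0,0,0,0,0,0,-0.5],[0,0,0,0,0,0,-0.5],[0,0,0,0,0,0,-0.5]])

```text
clock: 16.45
position: [0.541, 0.0386, 0.1179]
ee_rot: [-0.001, 0.682, 0.732, -0.001]
contact_force: [0.3, 0.3, -0.1]
width: 0.0642
gripper_force: 0.0
```

Request:
servo_tool(increments=[[0,0,-1,0,0,0,-0.5],[0,0,-2,0,0,0,-0.5],[0,0,-3,0,0,0,-0.5],[-3,0,-3,0,0,0,-0.5],[-4,0,-1,0,0,0,-0.5]])

```text
clock: 16.95
position: [0.5484, -0.0307, 0.2226]
ee_rot: [0.003, 0.68, 0.733, 0.002]
contact_force: [1.1, 0.2, 0.1]
width: 0.0638
gripper_force: 0.0
```

```bash
python3 b.py w7.png; python3 - <<'E'
import cv2
w=cv2.imread('pics/w7.png'); cv2.imwrite('pics/z4.png',cv2.resize(w[0:300,80:480],(800,600),interpolation=2))
E
```

```text
t 16.95 pos [ 0.5484 -0.0307  0.2226] q [0.0027 0.6805 0.7327 0.002 ] F [1.14 0.25 0.13] q6 [-0.18  0.24  1.59  0.    1.3  -0.26] w 0.06375539259715712
cam (array([0.54145161, 0.03438375, 0.35733244]), array([ 0.02499036, -0.26143947, -0.96489631]))
stand [(0.67, array([278.9, 119.1]), array([0.5404, 0.0344, 0.    ]))]
stand_gap []
stand_lens []
stand_lock []
ring_grip [(0.76, array([281.3, 118.1]), array([0.5427, 0.0354, 0.04  ]))]
ring_lug [(0.9, array([284.5, 146.3]), array([0.5483, 0.007 , 0.    ]))]
```

View pics/z4.png

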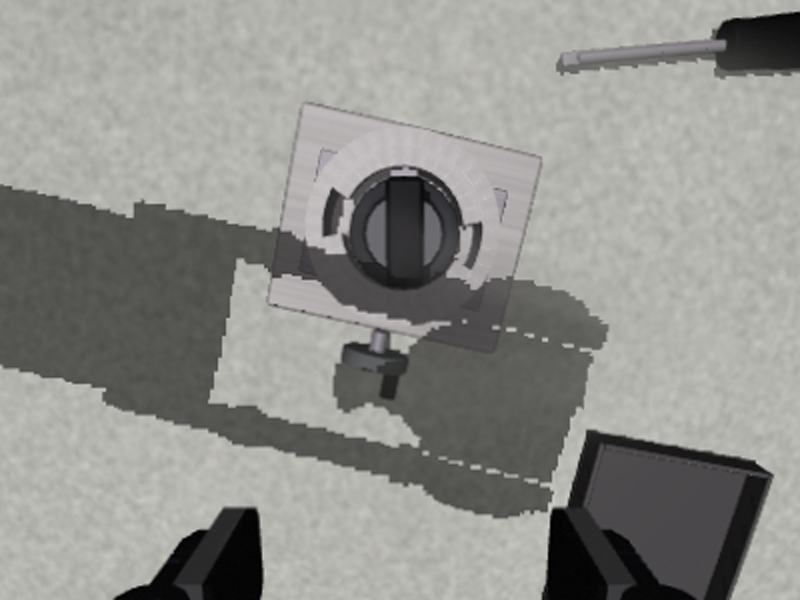

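The ring sits level in the head with its lugs under the lip. The grip is about 78° from the gaps, which are at zoomed (335,213) and (478,243), and the gripper is clear.

```bash
python3 -c "
from rig import manip
print(manip.sign_off())"
```

```text
the job is handed in; nothing more can be done
None
```

The clamp ring is in the holder, pressed down with about 11 N, turned about 77° clockwise until it locked, and released; the job was handed in at about 17 s with the gripper clear and the jar, tray and screwdriver untouched.

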